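# Refit the spindle of a blood-mixer carousel

## Robot

A 6-joint arm with a two-finger parallel gripper is mounted at the origin on a cart in front of the work surface, level with it; the furniture and walls round the work are solid. World frame = base frame: x ahead of the robot, y to its left, z up, the work surface at z = 0. Lengths are in mm, angles in rad, forces in N, time in s.
With the tool pointing down it reaches from about 400 to 825 mm from the base axis. Payload 7 kg.
Tool frame: the origin (TCP) lies between the finger pads; the fingertips stand 22 mm ahead of it and the grasp point (between the pads) lies 3 mm ahead of it (ctrl.tip_reach is the distance from the TCP to the fingertips, in mm); z points along the fingers, y is the line along which they close (so a half turn about z gives the same grasp; the last joint's range is limited). The gripper opens to 85 mm and grips with 20 to 120 N. Pads are 22 mm wide; open, the fingers measure 114 mm over their backs; the gripper's body (76 mm by 85 mm) begins 54 mm behind the grasp point. The pads swing forward as they close: fully open they stand 13 mm farther back than shut.
Start: joints at [-0.876, 0.359, 0.012, 0, -1.224, -0.288], TCP at [267.051, -619.903, 253.302] pointing down, gripper open.
Joint ranges: [-3.07, 3.07], [-1.43, 2.12], [-1.02, 1.25], [-3.03, 1.67], [-3.05, -0], [-3.03, 3.03]. Speed limits (rad/s): [2.39, 2.39, 3.01, 3.14, 3.14, 3.14].

## Interface

Orientations are given as a 3x3 rotation matrix whose columns are the frame's x, y, z axes.
In Python, from workcell import readout, get_image, order, ctrl gives the robot as it stands.
- The arm moves only by the tool jog_arm, never from a script. Its arguments are lists of equal length, an entry for each row: "offset": the shift along the world's x, y, z in m, a list of three; "turn": the turn about the world's z in degrees. A call has 1 to 10 rows; each row shifts and turns the commanded pose from where the row before left it; what a row does not reach is not made up. A row lasts 1/12 s, in which the tool goes at most 41.7 mm and 7.16 degrees, less where a joint would pass 70% of its speed; a pose out of reach is approached as far as the arm can. A call is refused whole if a number of a shift passes 0.0417 or a number of a turn 7.16, either way. A call with a gripper value outside its range is refused whole. "fingers" is the opening, from 0 (shut) to 1 (fully open), set as the call begins (left out, the last holds). The fingers move at their own pace and stop on an object; "squeeze" is the grip in N (left out, the last holds). Time passes only in rows, so rows that do not move let the fingers close. It gives the time, the measured TCP pose, the force, the opening and the grip force at its end, in the units of the state.
- readout.sense(): the state, without advancing time (a new reading comes with each control period).
- get_image(name): name is "side" or "top" or "wrist"; returns a dict with "color" (420x560x3 uint8, red, green, blue), "intrinsics" (3x3 intrinsics, pixels), "rvec" (rotation vector, rad) and "tvec" (3), from world to camera coordinates, as OpenCV has them. Camera axes: x right, y down, z forward; pixel columns grow to the right and rows downward; lengths in mm; the calibration is good to about 2 mm. The wrist camera is an equidistant fisheye: a pixel r from the principal point sees the ray r / f radians off the axis. A picture is of the moment at which its call begins. There is no depth.
- order.finish_job(): hands the job in; it is judged then, once.
The state is a dict: "t": time; "qpos": joint angles; "qd": joint speeds; "joint_efforts": joint torques, N m; "tcp_pos": TCP position; "eef_rot": TCP orientation; "ft_force": force on the tool from outside, world axes, zero at the start; "moment": the same for the moment, N m; "gripper_width": finger opening in mm; "gripper_force": force on a finger pad.
Only numpy, scipy, OpenCV 4.12 (cv2) and the standard library are available. Lean on these libraries where they do the work, as an engineer would, in place of code of your own. Each camera call takes 0.05 s, during which the arm holds its last target. There are 200 camera calls.

## Task

The washed carousel of the small blood mixer lies loose on its base: take the longer of the two winged spindles from the drip stand, lower it gently through the bearing at the end of the mixer's overhead arm and through the hub of the carousel, and under light pressure turn it until its tongue drops into the drive underneath and its collar sits fully down on the arm. Do not drop it or force it against the mixer, since the drive gears are delicate. Leave the short spindle hanging, the carousel flat on its base and all other things where they are.

Things in the scene. Friction and masses are not known exactly. Their poses are not given: they have to be found in the camera images.
- mixer: blood mixer, fixed to the table: white base 150 mm deep, 136 mm wide, top 45 mm above the table; a column at its rear (+x side) carries an overhead arm (34 mm wide, 14 mm thick, top face 146 mm above the table) that reaches forward over the carousel. Origin on the table, exactly under the common vertical axis of arm bearing and drive; x points to the column, z up
- bearing (a point): centre of the upper mouth of the bearing at the arm's end, on the axis, 146 mm above the table, in the plane on which the collar must come to rest. Bore 18 mm, 14 mm long, its mouth widened to 23 mm by a tapered lead-in; axes as mixer
- drive_face (a point): point on the axis in the top face of the drive, 34 mm above the table: a steel disc sunk in a 20 mm well, cut across by one slot (6 mm wide, 10 mm deep). It stopped at any angle: the slot's direction is not measured (this point's axes are the mixer's) nor seen; half a turn of the spindle always meets it, and it takes the tongue within about 6 degrees. Gears hold it against light turning
- wheel: the carousel, loose: 106 mm aluminium disc with eight white cups (three hold vials) round a hub 33 mm across and 40 mm tall, bore 18.4 mm, tapering from 25 mm at its mouth. Origin at the centre of the hub's underside, 45 mm above the table; z up. Its foot has play within a rim on the base: the bore is up to 2 mm off the axis until a shaft centres it; it slides easily
- spindle: the longer spindle, steel, about 0.16 kg, hanging by its collar in the drip stand: round 16 mm shaft, 120 mm from collar to tip. Origin on its axis at the underside of the collar; z up along the shaft. Collar 28 mm across, 6 mm thick; above it a black flat wing grip, 34 mm broad along x, 10 mm thick along y, from 8 to 38 mm above the origin
- spindle_tip (a point): centre of the lower end of the longer spindle, 120 mm below its origin, axes as spindle. The end is a flat tongue in the plane of the wing: 10 mm long, 16 mm broad along x (14 mm at the blunt tip), 4 mm thick along y, then a cone up to the shaft. With the tongue across the drive's face the collar stays 8 mm above the arm; home, it is 8 mm deep in a slot
- short_spindle: the shorter spindle (75 mm from collar to tip, else alike), hanging in the other hole of the drip stand; to be left there. Origin at the underside of its collar
- stand: drip stand, fixed: an aluminium plate on four thin steel posts over a shallow tray, 70 mm deep, 150 mm wide, top face 140 mm above the table with two 19 mm holes 38 mm either side of the middle along its y axis. Origin on the table under its middle; either spindle may hang in either hole
- tape_roll: roll of surgical tape lying beside the mixer, 58 mm across, 25 mm tall; leave alone
- marker: marker pen lying on the other side of the mixer, 132 mm long; leave alone
- swab_box: small open carton, 61 x 62 x 59 mm, behind the mixer; leave alone
- vial_0: brown vial, 23 mm across, 46 mm tall; leave alone
- vial_1: another such vial; leave alone
- syringe: capped syringe lying on the table, 119 mm; leave alone
- tweezers: steel dressing forceps lying behind the mixer, 120 mm; leave alone
Not all that is in view belongs to the job. Leave any purple look-alike of the spindle alone.

How it is judged (in metres and radians):
On the way, in this order (a step that is already met when the one before it is completed fails the run):
1. the longer spindle is drawn up out of the drip stand (z of spindle_tip in the frame of stand above 0.142 m), for 0.1 s.
2. its tip is in the bearing of the overhead arm (z of spindle_tip in the frame of bearing below -0.012 m and horizontal distance between spindle_tip and bearing below 0.008 m).
3. its tip is down through the hub of the carousel (z of spindle_tip in the frame of bearing below -0.101 m and horizontal distance between spindle_tip and bearing below 0.006 m).
At the end, for the whole second after the job is handed in: the longer spindle stands upright (within 3 degrees) through the arm bearing and the carousel's hub with its tongue in a slot of the drive and its collar down on the arm (within 2 mm), released and at rest, the carousel lying flat on its base and centred on the axis within 4 mm (z of spindle in the frame of bearing below 0.002 m and z of spindle_tip in the frame of bearing below -0.117 m and horizontal distance between each of spindle_tip, wheel and bearing below 0.004 m and angle between each of spindle, wheel's own z axis and vertical below 0.06 rad and z of wheel in the frame of bearing below -0.098 m and linear speed of each of spindle, wheel below 0.02 m/s); the robot touches nothing.
It fails at once if the spindle is pressed against the mixer (arm or drive) or the carousel with more than 45 N (contact force between spindle and mixer above 45 N or contact force between spindle and wheel above 45 N).
It fails at once if the spindle is dropped down the bearings (falls faster than 0.6 m/s) (z of spindle_tip in the frame of bearing below 0 m and horizontal distance between spindle_tip and bearing below 0.02 m and linear speed of spindle above 0.6 m/s).
It fails at once if the carousel is tipped or lifted off its base (angle between wheel's own z axis and vertical above 0.15 rad or distance of wheel from where it was at the start of the episode above 0.015 m).
It fails at once if the short spindle is taken out or pushed about (distance of short_spindle from where it was at the start of the episode above 0.02 m).
It fails at once if a bystander is pushed away (distance of any of tape_roll, marker, swab_box, vial_0, vial_1, syringe, tweezers from where it was at the start of the episode above 0.02 m).
It also fails if it takes over 72 s, if anything falls off the work surface, if the arm or the gripper's body presses on something with over 40 N, if the wrist force passes 120 N, or if a joint passes its speed limit or range.

## Working session

There is one attempt and no reset: what is moved stays moved. The work goes in short steps, Python scripts to look and compute and a tool call to move; the robot and the scene stay as the last step left them, time stands still between calls to the robot, and variables do not carry over. Pictures are saved under pics/ and viewed, at most 10 in all, crops included, and the job is handed in when it is done.

Besides the shell and the picture viewer there is one more tool, called after "Request:" as name(argument=value, ...), one argument or row to a line, values as JSON. jog_arm: Moves the arm, as the interface text tells. Its arguments: {"type":"object","properties":{"offset":{"type":"array"},"turn":{"type":"array"},"fingers":{"type":"number"},"squeeze":{"type":"number"}},"required":["offset","turn"]}

```bash
mkdir -p pics
cat > h.py <<'E'
import numpy as np, cv2
from workcell import readout, get_image, order, ctrl
def grab(n):
    im=get_image(n); R=cv2.Rodrigues(np.array(im['rvec'],float))[0]
    return im['color'],np.array(im['intrinsics'],float),R,np.array(im['tvec'],float).ravel()
def ray(cam,uv,fish=False):
    _,K,R,t=cam; x=(uv[0]-K[0,2])/K[0,0]; y=(uv[1]-K[1,2])/K[1,1]
    if fish:
        r=np.hypot(x,y); s=np.sin(r)/max(r,1e-9); d=np.array([x*s,y*s,np.cos(r)])
    else: d=np.array([x,y,1.])
    return -R.T@t, R.T@d
def onz(cam,uv,z,fish=False):
    o,d=ray(cam,uv,fish); return o+d*(z-o[2])/d[2]
def proj(cam,p,fish=False):
    _,K,R,t=cam; c=R@np.array(p,float)+t
    if fish:
        th=np.arctan2(np.hypot(c[0],c[1]),c[2]); k=th/np.hypot(c[0],c[1])
        return np.array([K[0,0]*c[0]*k+K[0,2],K[1,1]*c[1]*k+K[1,2]])
    return np.array([K[0,0]*c[0]/c[2]+K[0,2],K[1,1]*c[1]/c[2]+K[1,2]])
def two(c1,u1,c2,u2):
    A=[];b=[]
    for c,u in((c1,u1),(c2,u2)):
        o,d=ray(c,u); d/=np.linalg.norm(d); P=np.eye(3)-np.outer(d,d); A.append(P); b.append(P@o)
    return np.linalg.lstsq(np.vstack(A),np.hstack(b),rcond=None)[0]
def save(img,n,s=1): cv2.imwrite('pics/'+n,cv2.resize(img[...,::-1],None,fx=s,fy=s,interpolation=cv2.INTER_CUBIC))
E
python3 - <<'E'
from h import *
for n in('top','side'):
    c=grab(n); save(c[0],n+'0.png',1.42); print(n,c[1].tolist(),(-c[2].T@c[3]).round(),c[2].round(2).tolist()); np.save(n+'0.npy',c[0])
s=readout.sense(); print(s['tcp_pos'],s['eef_rot'],s['gripper_width'],s['ft_force'],ctrl.tip_reach)
E
```

```text
top [[516.3775250939551, 0.0, 284.95892340542304], [0.0, 516.3775250939551, 200.80919811376504], [0.0, 0.0, 1.0]] [ 390.  -34. 1413.] [[-0.01, -1.0, -0.01], [-0.99, 0.01, -0.13], [0.13, 0.01, -0.99]]
side [[497.09741763863786, 0.0, 268.8028278885953], [0.0, 497.09741763863786, 217.14573233426367], [0.0, 0.0, 1.0]] [1185.  383. 1090.] [[-0.56, 0.83, -0.01], [0.66, 0.43, -0.62], [-0.51, -0.35, -0.79]]
[ 266.91417638 -619.56748292  252.47280292] [[-9.18421748e-01 -3.95602081e-01 -6.97102874e-04]
 [-3.95602674e-01  9.18420853e-01  1.28920541e-03]
 [ 1.30221472e-04  1.45981005e-03 -9.99998926e-01]] 85.1562518008299 [-0.82720692 -0.17298784  0.51540313] 22.0
```

View pics/top0.png

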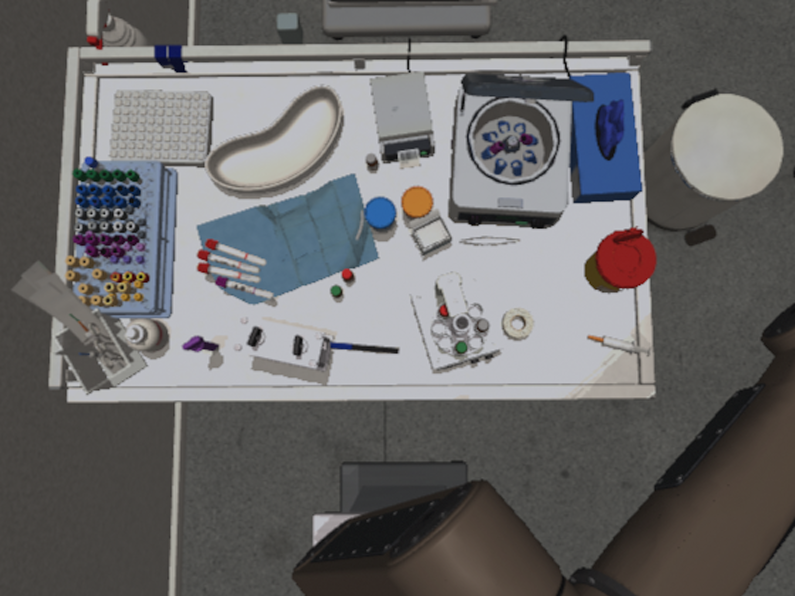

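View pics/side0.png

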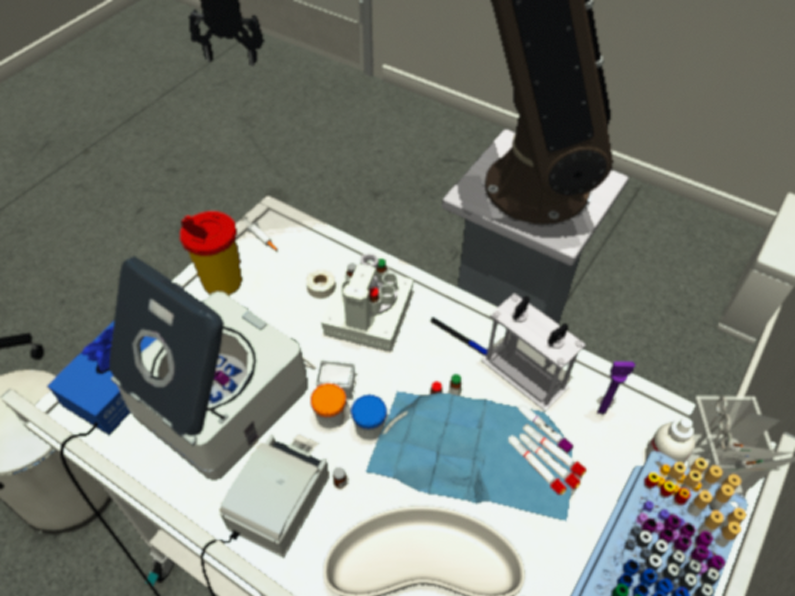

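The two candidate wings are at about (255,336) and (299,346) in the enlarged top view, i.e. (521,307) and (558,335) in the side view. The purple look-alike is at (200,345). The mixer's bearing is near (461,323). I'll crop the stand and the mixer.

Run:
```python
from h import *
a=np.load('side0.npy'); b=np.load('top0.npy')
A=cv2.resize(a[200:300,330:420],(540,600),interpolation=cv2.INTER_CUBIC)
B=cv2.resize(b[215:275,155:255],(800,480),interpolation=cv2.INTER_CUBIC)
C=cv2.resize(b[185:270,280:385],(741,600),interpolation=cv2.INTER_CUBIC)
save(A,'cs.png'); 
save(np.vstack([cv2.resize(B,(500,300)),cv2.resize(C,(500,300))]),'ct.png')
# wings: dark blobs
for n,im,(u0,v0,u1,v1) in(('top',b,(165,220,245,260)),('side',a,(340,200,420,250))):
    s=im[v0:v1,u0:u1].max(2)<60
    k,l,st,ce=cv2.connectedComponentsWithStats(s.astype('uint8'))
    for i in range(1,k):
        if st[i,4]>8: print(n,st[i],ce[i]+[u0,v0])
```

```text
top [10 11  9 13 65] [178.92307692 237.35384615]
top [42 17  6 13 59] [209.44067797 243.37288136]
side [ 19   0  43  27 603] [383.31011609 209.21890547]
side [47 28 13 15 89] [392.83146067 234.82022472]
```

View pics/cs.png

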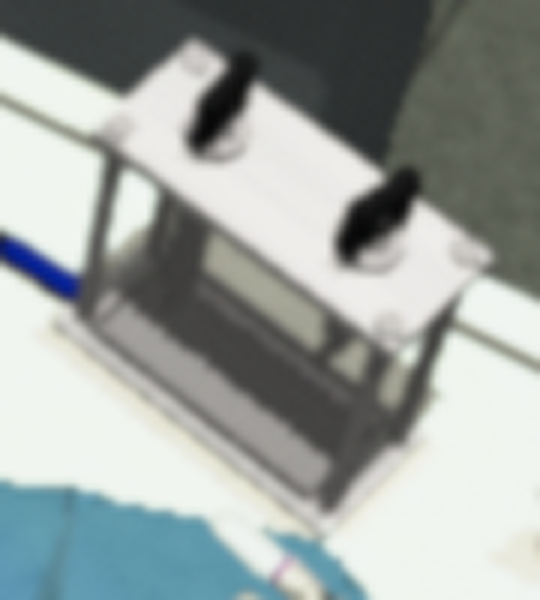

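View pics/ct.png

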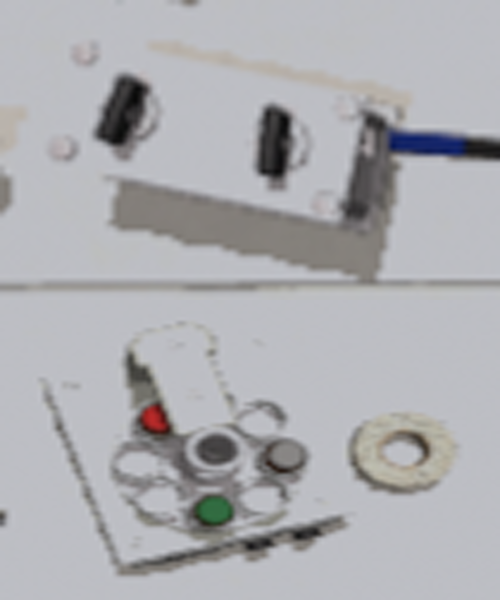

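Run:
```python
from h import *
import workcell
t=grab('top'); s=grab('side')
P=[onz(t,u,163) for u in((178.92,237.35),(209.44,243.37))]
print(P,np.linalg.norm(P[0]-P[1]))
# plate screws in crop ct top part: 5 px per px
sc=[onz(t,(155+u/5,215+v/5),142) for u,v in((85,52),(62,147),(348,104),(325,204))]
print(np.round(sc,1)); m=np.mean(sc,0)
print('centre',m,'wings mid',(P[0]+P[1])/2)
d=P[0]-P[1]; d[2]=0; d/=np.linalg.norm(d)
print('yaw of stand y', np.degrees(np.arctan2(d[1],d[0])))
f=lambda u:((np.array(u)-[330,200])*6).round()
for i,sg in enumerate((1,-1)):
    h=m+38*sg*d
    for z in(134,65,20): print('hole',i,h[:2].round(),z,f(proj(s,[h[0],h[1],z])))
for q in sc: print('post',[f(proj(s,[q[0],q[1],z])).tolist() for z in(134,10)])
# bearing
b=onz(t,(280+218/500*105,185+(450-300)/300*85),146); print('bearing',b)
S=readout.sense(); print(S['t'])
```

```text
[array([472.46639608, 239.57641663, 163.        ]), array([457.30060532, 165.21892577, 163.        ])] 75.88832358650393
[[503.5 261.9 142. ]
 [456.7 272.3 142. ]
 [476.7 131.4 142. ]
 [427.8 142.2 142. ]]
centre [466.20443254 201.95141744 142.        ] wings mid [464.8835007 202.3976712 163.       ]
yaw of stand y 78.47219053307356
hole 0 [474. 239.] 134 [359. 251.]
hole 0 [474. 239.] 65 [328. 348.]
hole 0 [474. 239.] 20 [309. 407.]
hole 1 [459. 165.] 134 [206. 141.]
hole 1 [459. 165.] 65 [182. 240.]
hole 1 [459. 165.] 20 [168. 301.]
post [[380.0, 331.0], [323.0, 496.0]]
post [[456.0, 259.0], [394.0, 428.0]]
post [[111.0, 135.0], [77.0, 307.0]]
post [[191.0, 67.0], [152.0, 242.0]]
bearing [ 494.82544852 -117.84309942  146.        ]
0.2
```

Run:
```python
from h import *
a=np.load('side0.npy')[222:285,335:405]
c=cv2.resize(a,(660,594),interpolation=cv2.INTER_CUBIC).astype(float)
c=np.clip((c/255)**0.6*255*1.0,0,255).astype('uint8')
save(c,'cs2.png')
```

```text
(no output)
```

View pics/cs2.png

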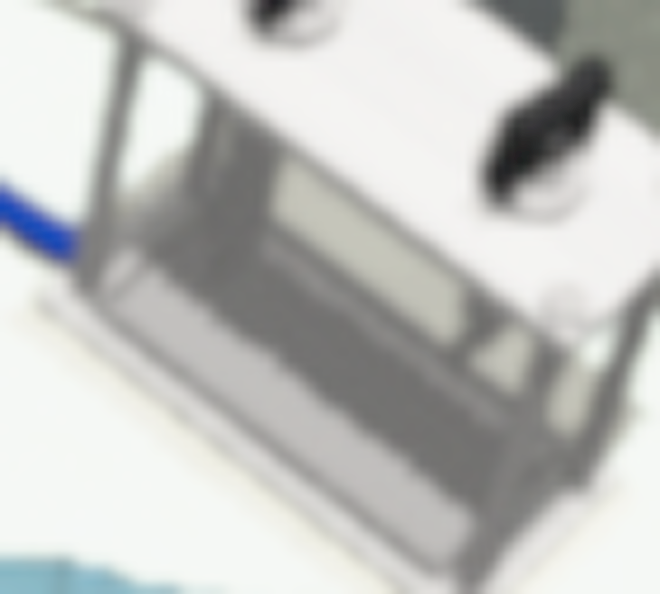

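The enlarged side crop settles it. The left spindle's shaft (240,150) runs far down behind the front posts, while the right one shows only a stub ending at about (485,335). So the long spindle is in the hole near world (459,165). The purple one stands apart and isn't involved. Setting out now.

Request:
jog_arm(
  offset=[
    [0.015,0.03,0.008],
    [0.018,0.036,0.008],
    [0.018,0.036,0.008],
    [0.018,0.036,0.008],
    [0.018,0.036,0.008],
    [0.018,0.036,0.008],
    [0.018,0.036,0],
    [0.018,0.036,0],
    [0.018,0.036,0],
    [0.018,0.036,0],
  ],
  turn=[-2.5,-2.5,-2.5,-2.5,-2.5,-2.5,-2.5,-2.5,-2.5,-2.5],
)

```text
t: 1.03
tcp_pos: [444.4, -264.0, 301.5]
eef_rot: [[-0.999, 0.032, 0.001], [0.032, 0.999, 0.0], [-0.001, 0.0, -1.0]]
ft_force: [1.3, -0.3, -0.4]
gripper_width: 85.6
gripper_force: 0.0
```

Request:
jog_arm(
  offset=[
    [0.001,0.038,0],
    [0.001,0.038,0],
    [0.001,0.038,0],
    [0.001,0.038,0],
    [0.001,0.038,0],
    [0.001,0.038,0],
    [0.001,0.038,0],
    [0.001,0.038,0],
    [0,0.038,0],
    [0,0.038,0],
  ],
  turn=[0,0,0,0,0,0,0,0,0,0],
)

```text
t: 1.87
tcp_pos: [451.5, 115.9, 301.6]
eef_rot: [[-1.0, 0.029, 0.001], [0.029, 1.0, 0.001], [-0.001, 0.001, -1.0]]
ft_force: [1.2, -0.5, -0.1]
gripper_width: 85.3
gripper_force: 0.0
```

Request:
jog_arm(
  offset=[
    [0,0.03,0],
    [0,0.015,0],
    [0,0,0],
    [0,0,0],
  ],
  turn=[0,0,0,0],
)

```text
t: 2.2
tcp_pos: [451.8, 159.8, 301.0]
eef_rot: [[-1.0, 0.028, -0.001], [0.028, 1.0, -0.0], [0.001, -0.0, -1.0]]
ft_force: [0.5, -0.7, -0.3]
gripper_width: 85.5
gripper_force: 0.0
```

Run:
```python
from h import *
w=grab('wrist'); im=w[0]; print(w[1].tolist(),(-w[2].T@w[3]).round(1))
print(proj(w,[458,165,170],True),proj(w,[473,239,170],True))
save(im,'w0.png',1.42); np.save('w0.npy',im)
```

```text
[[325.19226210127806, 0.0, 278.3533086452521], [0.0, 325.19226210127806, 210.04612750362145], [0.0, 0.0, 1.0]] [372.2 163.1 420.9]
[283.38222293 215.32722332] [370.50700484 229.65213841]
```

View pics/w0.png

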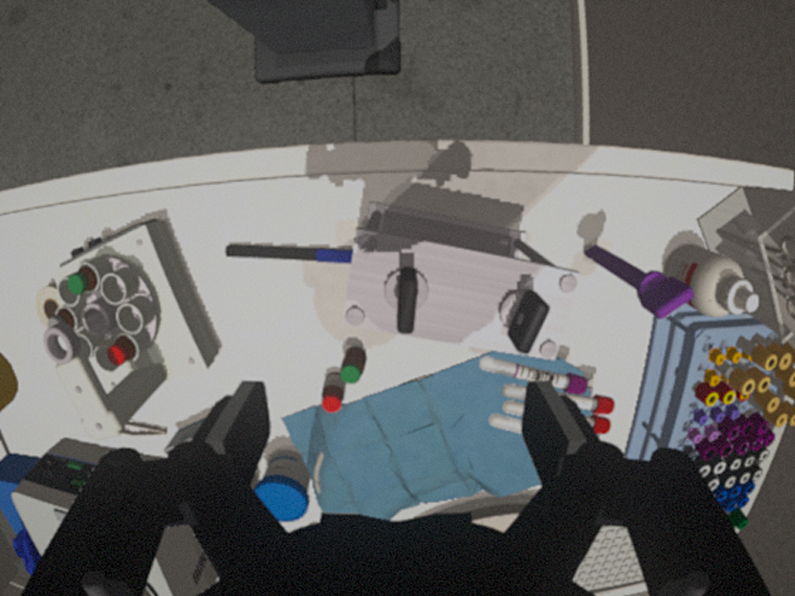

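The wrist view shows the wing of the long spindle near (405,292) enlarged, lying nearly along world x, with its collar ring at (405,288).

Run:
```python
from h import *
im=np.load('w0.npy'); w=grab('wrist')
u0,v0,u1,v1=272,170,302,240
m=(im[v0:v1,u0:u1].max(2)<75).astype('uint8')
k,l,st,ce=cv2.connectedComponentsWithStats(m)
for i in range(1,k):
  if st[i,4]>40: print(st[i],ce[i]+[u0,v0])
i=1+np.argmax(st[1:,4]); 
for v in range(st[i,1],st[i,1]+st[i,3],2):
  us=np.where(l[v]==i)[0]+u0; print(v+v0,us.min(),us.max(), onz(w,(us.min()-.5,v+v0),178,True)[:2].round(1),onz(w,(us.max()+.5,v+v0),178,True)[:2].round(1))
```

```text
[  8  17  14  47 541] [286.00739372 209.84288355]
187 286 289 [432.4 166.4] [432.5 169.4]
189 282 291 [433.9 163.3] [434.1 171. ]
191 282 292 [435.5 163.2] [435.7 171.7]
193 282 292 [437.1 163.2] [437.3 171.7]
195 280 292 [438.6 161.6] [438.9 171.7]
197 280 292 [440.3 161.5] [440.5 171.6]
199 281 293 [441.9 162.3] [442.2 172.4]
201 280 292 [443.5 161.5] [443.8 171.6]
203 280 293 [445.1 161.4] [445.4 172.3]
205 280 293 [446.7 161.4] [447.  172.3]
207 280 292 [448.4 161.3] [448.7 171.5]
209 280 292 [450.  161.3] [450.3 171.5]
211 281 292 [451.7 162. ] [452.  171.5]
213 281 291 [453.4 162. ] [453.6 170.6]
215 281 291 [455.  161.9] [455.3 170.6]
217 280 291 [456.7 161.1] [456.9 170.6]
219 281 291 [458.4 161.9] [458.6 170.6]
221 280 291 [460. 161.] [460.3 170.6]
223 280 291 [461.7 161. ] [462.  170.5]
225 280 290 [463.4 160.9] [463.7 169.7]
227 280 290 [465.1 160.9] [465.4 169.7]
229 280 290 [466.8 160.8] [467.1 169.7]
231 281 290 [468.6 161.6] [468.8 169.6]
233 282 289 [470.3 162.4] [470.5 168.8]
```

Request:
jog_arm(
  offset=[
    [0.004,0.006,-0.02],
    [0,0,-0.025],
    [0,0,-0.025],
    [0,0,-0.025],
    [0,0,-0.015],
    [0,0,-0.01],
    [0,0,-0.007],
    [0,0,0],
    [0,0,0],
  ],
  turn=[0,0,0,0,0,0,0,0,0],
  fingers=0.5,
)

```text
t: 3.05
tcp_pos: [456.5, 164.9, 174.9]
eef_rot: [[-1.0, 0.03, 0.001], [0.03, 1.0, 0.0], [-0.001, 0.0, -1.0]]
ft_force: [-0.3, 0.5, -0.2]
gripper_width: 43.1
gripper_force: 0.0
```

Request:
jog_arm(
  offset=[
    [0,0,0],
    [0,0,0],
    [0,0,0],
    [0,0,0],
    [0,0,0],
    [0,0,0],
    [0,0,0],
    [0,0,0],
  ],
  turn=[0,0,0,0,0,0,0,0],
  fingers=0,
  squeeze=50,
)

```text
t: 3.72
tcp_pos: [456.5, 165.6, 175.2]
eef_rot: [[-1.0, 0.029, 0.001], [0.029, 1.0, 0.001], [-0.001, 0.001, -1.0]]
ft_force: [-1.7, 1.1, 6.7]
gripper_width: 9.0
gripper_force: 51.5
```

Request:
jog_arm(
  offset=[
    [0,0,0.005],
    [0,0,0.01],
    [0,0,0.015],
    [0,0,0.02],
    [0,0,0.02],
    [0,0,0.02],
    [0,0,0.02],
    [0,0,0.02],
    [0,0,0.015],
    [0,0,0.005],
  ],
  turn=[0,0,0,0,0,0,0,0,0,0],
)

```text
t: 4.55
tcp_pos: [456.6, 165.2, 327.4]
eef_rot: [[-1.0, 0.029, 0.003], [0.029, 1.0, 0.002], [-0.003, 0.002, -1.0]]
ft_force: [0.5, -0.1, -1.3]
gripper_width: 9.5
gripper_force: 50.6
```

Request:
jog_arm(
  offset=[
    [0,0,0],
    [0,0,0],
    [0,0,0],
  ],
  turn=[0,0,0],
)

```text
t: 4.8
tcp_pos: [455.4, 164.7, 323.1]
eef_rot: [[-1.0, 0.03, -0.002], [0.03, 1.0, -0.001], [0.002, -0.001, -1.0]]
ft_force: [0.2, 0.5, -1.8]
gripper_width: 8.9
gripper_force: 50.6
```

Run:
```python
from h import *
s=grab('side'); t=grab('top'); save(np.hstack([cv2.resize(s[0][100:260,320:440],(390,520)),cv2.resize(t[0][190:270,150:230],(390,520))]),'l1.png')
S=readout.sense();print(S['tcp_pos'],S['ft_force'],S['gripper_width'],S['gripper_force'])
p=S['tcp_pos']
for z in (p[2]-35,p[2]-35-60,p[2]-155): print(proj(s,[p[0],p[1],z]),proj(t,[p[0],p[1],z]))
```

```text
[455.61871815 164.82684892 323.19353517] [-0.23492881  0.13915591 -1.33954915] 8.677619949692675 50.558953285217285
[375.14454249 179.60683046] [200.5185811  241.12949446]
[370.88507194 197.48595549] [205.10478067 242.61319515]
[366.96919059 213.92286507] [209.25268373 243.95510069]
```

View pics/l1.png

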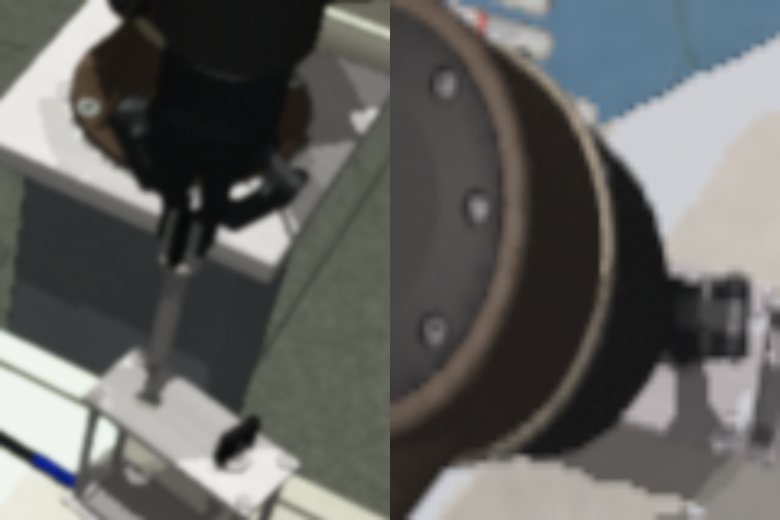

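The spindle is held upright under the collar, with its tip just above the stand's hole (crop 150,380). Moving towards the mixer, staying high.

Request:
jog_arm(
  offset=[
    [0.002,-0.01,0.002],
    [0.003,-0.02,0.003],
    [0.004,-0.03,0],
    [0.004,-0.03,0],
    [0.004,-0.03,0],
    [0.004,-0.03,0],
    [0.004,-0.03,0],
    [0.004,-0.02,0],
    [0.001,-0.01,0],
    [0,-0.005,0],
  ],
  turn=[0,0,0,0,0,0,0,0,0,0],
)

```text
t: 5.73
tcp_pos: [485.9, -51.5, 328.8]
eef_rot: [[-0.999, 0.032, -0.001], [0.032, 0.999, -0.0], [0.001, -0.0, -1.0]]
ft_force: [-0.9, 0.1, -3.1]
gripper_width: 9.1
gripper_force: 50.4
```

Request:
jog_arm(
  offset=[
    [0,0,0],
    [0,0,0],
    [0,0,0],
  ],
  turn=[0,0,0],
)

```text
t: 5.98
tcp_pos: [486.0, -49.2, 329.3]
eef_rot: [[-1.0, 0.029, -0.0], [0.029, 1.0, 0.0], [0.0, 0.0, -1.0]]
ft_force: [0.1, 0.1, -2.2]
gripper_width: 8.8
gripper_force: 50.4
```

Run:
```python
from h import *
w=grab('wrist'); np.save('w1.npy',w[0]); t=grab('top'); b0=np.load('top0.npy')
b=[495,-118,146]; p=proj(w,b,True); print('pred',p,proj(t,b))
u,v=p.astype(int); a=w[0][max(0,v-50):v+50,max(0,u-65):u+65]; print('crop org',max(0,u-65),max(0,v-50))
save(a,'w1.png',6)
c=b0[185:270,280:385]
g=cv2.cvtColor(c,cv2.COLOR_RGB2GRAY); m=((g<130)).astype('uint8')
k,l,st,ce=cv2.connectedComponentsWithStats(m)
for i in range(1,k):
  if st[i,4]>15: print(st[i],(ce[i]+[280,185]).round(1),onz(t,ce[i]+[280,185],146)[:2].round(1))
S=readout.sense();print(S['tcp_pos'])
```

```text
pred [207.55325169 202.68550106] [325.84267896 227.42853359]
crop org 142 152
[ 26  15  24  52 347] [317.3 229.2] [490.7 -96.9]
[ 48  35  16  21 100] [337.3 230.8] [ 486.6 -146. ]
[81 37  9  9 30] [366.1 224.5] [ 501.5 -216.9]
[41 38  9  9 63] [325.1 227. ] [ 496.1 -116.2]
[74 43 17 12 38] [359.9 235.9] [ 473.6 -200.8]
[ 25  62  47  16 187] [330.2 254.5] [ 428.7 -127.5]
[486.02323178 -49.03910638 329.35200696]
```

View pics/w1.png

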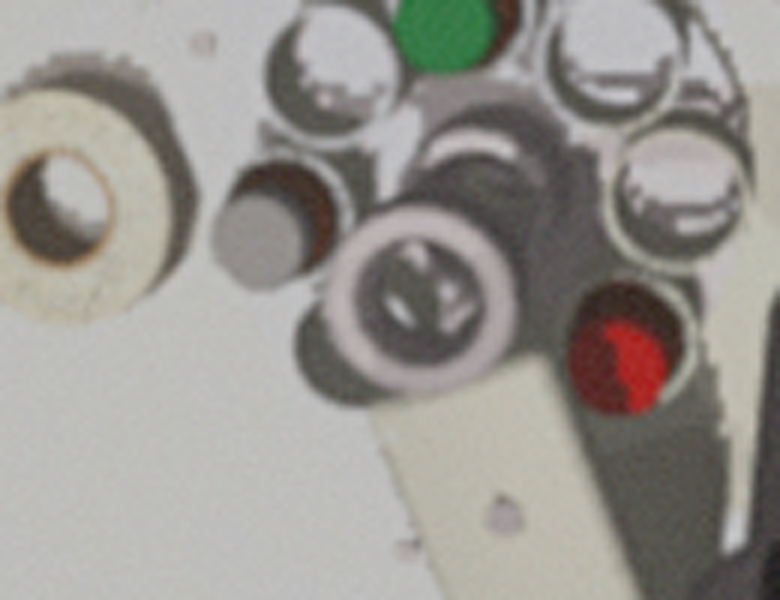

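The bearing's ring is centred at crop (421,300), i.e. wrist pixel (212,202). The arm leads down-right to the column.

Run:
```python
from h import *
w=grab('wrist'); print(onz(w,(142+420.5/6-.4,152+300/6-.4),146,True)); S=readout.sense(); print(S['tcp_pos'],proj(w,S['tcp_pos']-[0,0,155],True),proj(w,S['tcp_pos']-[0,0,35],True))
```

```text
[ 494.15875863 -113.61706982  146.        ]
[486.05641107 -49.09612517 329.36653106] [276.75369216 199.85850149] [275.9334513  262.67130811]
```

Request:
jog_arm(
  offset=[
    [0.001,-0.006,0],
    [0.002,-0.015,0],
    [0.002,-0.015,0],
    [0.002,-0.015,0],
    [0.001,-0.01,-0.002],
    [0.001,-0.005,-0.003],
    [0,0,-0.003],
    [0,0,-0.002],
    [0,0,0],
    [0,0,0],
  ],
  turn=[0,0,0,0,0,0,0,0,0,0],
)

```text
t: 6.97
tcp_pos: [495.0, -115.4, 319.1]
eef_rot: [[-1.0, 0.029, -0.0], [0.029, 1.0, 0.0], [0.0, 0.0, -1.0]]
ft_force: [0.2, 0.5, -2.6]
gripper_width: 8.7
gripper_force: 50.4
```

Run:
```python
from h import *
w=grab('wrist'); s=grab('side'); S=readout.sense(); p=np.array(S['tcp_pos']); print(p,S['ft_force'])
q=proj(w,p-[0,0,155],True); print(q, proj(w,p-[0,0,35],True), proj(w,[495,-115,146],True))
u,v=q.astype(int); A=w[0][v-40:v+60,u-50:u+50]; print('w org',u-50,v-40)
q=proj(s,p-[0,0,155]); print(q,proj(s,[495,-115,146])); u2,v2=q.astype(int); B=s[0][v2-35:v2+30,u2-32:u2+33]; print('s org',u2-32,v2-35)
save(np.hstack([cv2.resize(A,(400,400),interpolation=cv2.INTER_CUBIC),cv2.resize(B,(400,400),interpolation=cv2.INTER_CUBIC)]),'w2.png')
```

```text
[ 495.12589497 -115.48203324  319.48997474] [ 1.29456198  0.52498841 -2.4967913 ]
[276.80252946 200.18660189] [275.98248354 263.20741585] [277.38873379 194.51612993]
w org 226 160
[259.59315766 176.9917276 ] [259.94023685 181.96040673]
s org 227 141
```

View pics/w2.png

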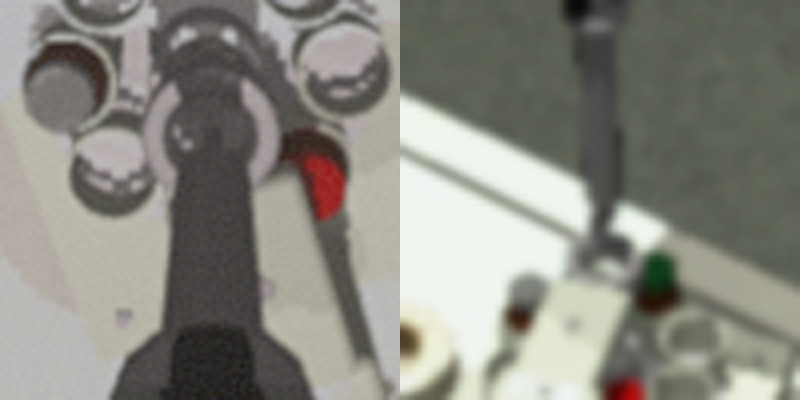

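In the wrist crop the ring's centre is about (211,130), on the spindle's centreline at u≈211. In the side crop the tip is at (598,240), above the ring at (600,262). They are aligned, so I'll lower gently and watch the forces.

Request:
jog_arm(
  offset=[
    [-0.0005,0,-0.004],
    [0,0,-0.004],
    [0,0,-0.004],
    [0,0,-0.003],
    [0,0,-0.003],
    [0,0,-0.003],
    [0,0,-0.002],
    [0,0,0],
  ],
  turn=[0,0,0,0,0,0,0,0],
)

```text
t: 7.73
tcp_pos: [494.3, -115.9, 295.8]
eef_rot: [[-1.0, 0.03, -0.001], [0.03, 1.0, 0.0], [0.001, 0.0, -1.0]]
ft_force: [-0.5, -0.4, -1.5]
gripper_width: 9.1
gripper_force: 50.4
```

Request:
jog_arm(
  offset=[
    [0,0,-0.002],
    [0,0,-0.002],
    [0,0,-0.002],
    [0,0,0],
  ],
  turn=[0,0,0,0],
)

```text
t: 8.07
tcp_pos: [494.4, -115.9, 289.9]
eef_rot: [[-1.0, 0.03, -0.001], [0.03, 1.0, 0.0], [0.001, 0.0, -1.0]]
ft_force: [-0.5, 0.0, -1.7]
gripper_width: 9.1
gripper_force: 50.4
```

Request:
jog_arm(
  offset=[
    [0,0,-0.002],
    [0,0,-0.002],
    [0,0,-0.002],
    [0,0,-0.002],
    [0,0,-0.001],
    [0,0,0],
  ],
  turn=[0,0,0,0,0,0],
)

```text
t: 8.57
tcp_pos: [494.4, -115.9, 281.0]
eef_rot: [[-1.0, 0.03, -0.001], [0.03, 1.0, 0.0], [0.001, -0.0, -1.0]]
ft_force: [0.1, 0.5, -1.7]
gripper_width: 9.1
gripper_force: 50.4
```

Request:
jog_arm(
  offset=[
    [0,0,-0.002],
    [0,0,-0.002],
    [0,0,-0.002],
    [0,0,-0.002],
    [0,0,-0.001],
    [0,0,0],
  ],
  turn=[0,0,0,0,0,0],
)

```text
t: 9.07
tcp_pos: [494.4, -115.9, 272.0]
eef_rot: [[-1.0, 0.03, -0.0], [0.03, 1.0, 0.0], [0.0, -0.0, -1.0]]
ft_force: [-0.5, -0.7, -2.1]
gripper_width: 9.1
gripper_force: 50.4
```

Request:
jog_arm(
  offset=[
    [0,0,-0.002],
    [0,0,-0.003],
    [0,0,-0.003],
    [0,0,-0.003],
    [0,0,-0.002],
    [0,0,0],
  ],
  turn=[0,0,0,0,0,0],
)

```text
t: 9.57
tcp_pos: [494.3, -115.9, 258.7]
eef_rot: [[-1.0, 0.03, -0.001], [0.03, 1.0, 0.0], [0.001, -0.0, -1.0]]
ft_force: [0.1, 0.2, -2.2]
gripper_width: 9.0
gripper_force: 50.4
```

Run:
```python
from h import *
w=grab('wrist'); s=grab('side'); S=readout.sense(); p=np.array(S['tcp_pos']); print(p,S['ft_force'],S['moment'])
u,v=proj(w,[495,-115,146],True).astype(int); A=w[0][v-40:v+60,u-50:u+50]
u2,v2=proj(s,[495,-115,146]).astype(int); B=s[0][v2-45:v2+20,u2-32:u2+33]
save(np.hstack([cv2.resize(A,(400,400),interpolation=cv2.INTER_CUBIC),cv2.resize(B,(400,400),interpolation=cv2.INTER_CUBIC)]),'w3.png')
```

```text
[ 494.5648954  -115.92760396  259.22668927] [-0.5059071   0.10704239 -1.54042777] [ 0.00274152 -0.0166313   0.02486568]
```

View pics/w3.png

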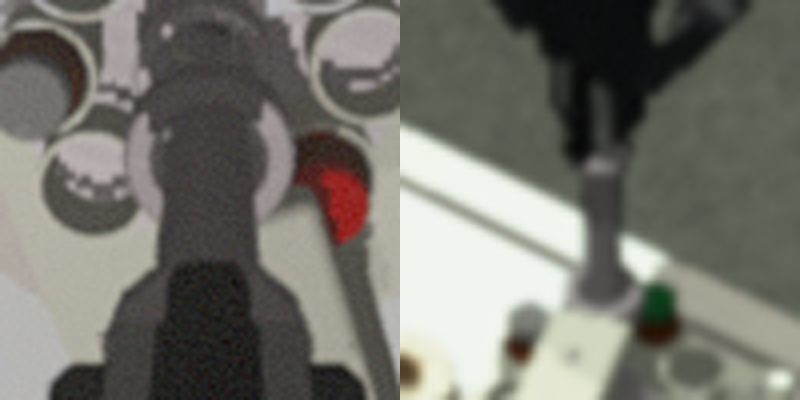

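The shaft stands inside the ring, clear all round (crop 210,150), and the side crop shows it going into the arm. I'll continue into the hub.

Request:
jog_arm(
  offset=[
    [0,0,-0.002],
    [0,0,-0.003],
    [0,0,-0.003],
    [0,0,-0.003],
    [0,0,-0.003],
    [0,0,-0.002],
    [0,0,-0.002],
    [0,0,0],
  ],
  turn=[0,0,0,0,0,0,0,0],
)

```text
t: 10.33
tcp_pos: [494.4, -115.9, 240.8]
eef_rot: [[-1.0, 0.03, -0.001], [0.03, 1.0, -0.0], [0.001, -0.0, -1.0]]
ft_force: [0.1, -0.2, -2.1]
gripper_width: 8.8
gripper_force: 50.4
```

Request:
jog_arm(
  offset=[
    [0,0,-0.002],
    [0,0,-0.002],
    [0,0,-0.002],
    [0,0,-0.002],
    [0,0,0],
  ],
  turn=[0,0,0,0,0],
)

```text
t: 10.75
tcp_pos: [494.3, -115.9, 232.8]
eef_rot: [[-1.0, 0.03, -0.001], [0.03, 1.0, 0.0], [0.001, 0.0, -1.0]]
ft_force: [0.2, 0.9, -1.7]
gripper_width: 9.2
gripper_force: 50.4
```

Request:
jog_arm(
  offset=[
    [0,0,-0.002],
    [0,0,-0.002],
    [0,0,-0.002],
    [0,0,-0.002],
    [0,0,0],
  ],
  turn=[0,0,0,0,0],
)

```text
t: 11.17
tcp_pos: [494.3, -115.9, 224.8]
eef_rot: [[-1.0, 0.03, -0.001], [0.03, 1.0, 0.0], [0.001, 0.0, -1.0]]
ft_force: [0.6, 0.6, -1.6]
gripper_width: 9.2
gripper_force: 50.4
```

Request:
jog_arm(
  offset=[
    [0,0,-0.002],
    [0,0,-0.002],
    [0,0,-0.002],
    [0,0,-0.002],
    [0,0,0],
  ],
  turn=[0,0,0,0,0],
)

```text
t: 11.58
tcp_pos: [494.3, -115.9, 216.8]
eef_rot: [[-1.0, 0.03, -0.001], [0.03, 1.0, 0.0], [0.001, -0.0, -1.0]]
ft_force: [-0.1, 0.5, -3.0]
gripper_width: 9.0
gripper_force: 50.4
```

Request:
jog_arm(
  offset=[
    [0,0,-0.002],
    [0,0,-0.002],
    [0,0,-0.002],
    [0,0,-0.002],
    [0,0,0],
  ],
  turn=[0,0,0,0,0],
)

```text
t: 12.0
tcp_pos: [494.3, -115.9, 208.8]
eef_rot: [[-1.0, 0.03, -0.001], [0.03, 1.0, 0.0], [0.001, 0.0, -1.0]]
ft_force: [0.2, 0.3, -2.2]
gripper_width: 8.8
gripper_force: 50.4
```

Request:
jog_arm(
  offset=[
    [0,0,-0.002],
    [0,0,-0.002],
    [0,0,-0.002],
    [0,0,-0.001],
    [0,0,0],
  ],
  turn=[0,0,0,0,0],
)

```text
t: 12.42
tcp_pos: [494.4, -115.9, 202.0]
eef_rot: [[-1.0, 0.03, -0.001], [0.03, 1.0, -0.0], [0.001, -0.0, -1.0]]
ft_force: [-0.2, -0.3, -1.1]
gripper_width: 8.9
gripper_force: 50.4
```

Request:
jog_arm(
  offset=[
    [0,0,-0.002],
    [0,0,-0.002],
    [0,0,-0.002],
    [0,0,-0.001],
    [0,0,-0.001],
    [0,0,-0.001],
    [0,0,0],
    [0,0,0],
  ],
  turn=[0,0,0,0,0,0,0,0],
)

```text
t: 13.08
tcp_pos: [494.5, -115.9, 193.2]
eef_rot: [[-1.0, 0.03, -0.0], [0.03, 1.0, -0.0], [0.0, -0.0, -1.0]]
ft_force: [0.7, -0.7, -3.2]
gripper_width: 8.7
gripper_force: 50.4
```

Request:
jog_arm(
  offset=[
    [0,0,-0.001],
    [0,0,-0.001],
    [0,0,0],
    [0,0,0],
  ],
  turn=[0,0,0,0],
)

```text
t: 13.42
tcp_pos: [494.5, -115.9, 191.2]
eef_rot: [[-1.0, 0.03, -0.0], [0.03, 1.0, -0.0], [0.0, -0.0, -1.0]]
ft_force: [1.2, 0.4, -2.4]
gripper_width: 9.3
gripper_force: 50.4
```

Request:
jog_arm(
  offset=[
    [0,0,-0.001],
    [0,0,0],
    [0,0,0],
  ],
  turn=[0,0,0],
)

```text
t: 13.67
tcp_pos: [494.5, -115.9, 190.3]
eef_rot: [[-1.0, 0.03, -0.0], [0.03, 1.0, -0.0], [0.0, -0.0, -1.0]]
ft_force: [-0.1, -0.4, -1.6]
gripper_width: 8.7
gripper_force: 50.4
```

Request:
jog_arm(
  offset=[
    [0,0,-0.001],
    [0,0,0],
    [0,0,0],
  ],
  turn=[0,0,0],
)

```text
t: 13.92
tcp_pos: [494.6, -115.9, 189.3]
eef_rot: [[-1.0, 0.029, -0.0], [0.029, 1.0, 0.0], [0.0, 0.0, -1.0]]
ft_force: [0.9, -0.3, -2.0]
gripper_width: 9.2
gripper_force: 50.5
```

Request:
jog_arm(
  offset=[
    [0,0,-0.0005],
    [0,0,0],
    [0,0,0],
  ],
  turn=[0,0,0],
)

```text
t: 14.17
tcp_pos: [494.7, -115.9, 189.1]
eef_rot: [[-1.0, 0.029, 0.001], [0.029, 1.0, -0.0], [-0.001, -0.0, -1.0]]
ft_force: [-0.9, 0.1, 1.3]
gripper_width: 9.4
gripper_force: 51.0
```

Request:
jog_arm(
  offset=[
    [0,0,-0.0005],
    [0,0,0],
    [0,0,0],
  ],
  turn=[0,0,0],
)

```text
t: 14.42
tcp_pos: [494.9, -116.0, 189.0]
eef_rot: [[-1.0, 0.029, 0.001], [0.029, 1.0, -0.0], [-0.001, -0.0, -1.0]]
ft_force: [-1.4, 0.3, 5.6]
gripper_width: 9.0
gripper_force: 51.6
```

```bash
python3 -c "
from h import *
S=readout.sense();print(S['qpos'],S['ft_force'],S['moment'])"
```

```text
[ 1.57007629e-01  1.38068746e-01 -4.42956425e-01  5.01578217e-04
 -9.88836717e-01 -1.75730680e+00] [-1.42997874  0.31630844  5.57899991] [ 0.06573061  0.60169064 -0.04983301]
```

Request:
jog_arm(
  offset=[
    [0,0,-0.0003],
    [0,0,0],
    [0,0,0],
    [0,0,0],
    [0,0,0],
    [0,0,0],
  ],
  turn=[0,3,3,3,3,0],
)

```text
t: 14.92
tcp_pos: [495.3, -116.0, 189.0]
eef_rot: [[-0.983, -0.183, 0.002], [-0.183, 0.983, -0.0], [-0.002, -0.001, -1.0]]
ft_force: [-0.1, -0.8, 5.5]
gripper_width: 9.5
gripper_force: 51.7
```

```bash
python3 -c "
from h import *
S=readout.sense();print(S['qpos'][5],S['ft_force'],S['moment'])"
```

```text
-1.544620227183821 [-0.12722011 -0.8290784   5.49050399] [-6.19557542e-02  3.56321234e-01  2.07839364e-04]
```

Request:
jog_arm(
  offset=[
    [0,0,0],
    [0,0,0],
    [0,0,0],
    [0,0,0],
    [0,0,0],
  ],
  turn=[3,3,3,3,0],
)

```text
t: 15.33
tcp_pos: [495.4, -116.1, 189.0]
eef_rot: [[-0.924, -0.383, 0.002], [-0.383, 0.924, -0.0], [-0.002, -0.001, -1.0]]
ft_force: [-0.5, -0.9, 6.4]
gripper_width: 9.1
gripper_force: 51.5
```

Request:
jog_arm(
  offset=[
    [0,0,0],
    [0,0,0],
    [0,0,0],
    [0,0,0],
    [0,0,0],
  ],
  turn=[3,3,3,3,0],
)

```text
t: 15.75
tcp_pos: [495.3, -116.0, 188.8]
eef_rot: [[-0.825, -0.566, 0.002], [-0.566, 0.825, -0.0], [-0.001, -0.001, -1.0]]
ft_force: [0.2, -0.8, 4.7]
gripper_width: 9.0
gripper_force: 51.5
```

Request:
jog_arm(
  offset=[
    [0,0,0],
    [0,0,0],
    [0,0,0],
    [0,0,0],
    [0,0,0],
  ],
  turn=[3,3,3,3,0],
)

```text
t: 16.17
tcp_pos: [495.2, -116.0, 188.5]
eef_rot: [[-0.69, -0.724, 0.002], [-0.724, 0.69, -0.0], [-0.001, -0.001, -1.0]]
ft_force: [1.4, -1.2, 4.0]
gripper_width: 9.4
gripper_force: 51.3
```

Request:
jog_arm(
  offset=[
    [0,0,-0.0004],
    [0,0,0],
    [0,0,0],
    [0,0,0],
    [0,0,0],
  ],
  turn=[3,3,3,3,0],
)

```text
t: 16.58
tcp_pos: [494.5, -115.8, 187.4]
eef_rot: [[-0.526, -0.851, 0.0], [-0.851, 0.526, 0.0], [-0.0, 0.0, -1.0]]
ft_force: [1.2, -1.0, -0.5]
gripper_width: 9.1
gripper_force: 50.6
```

Request:
jog_arm(
  offset=[
    [0,0,0],
    [0,0,0],
    [0,0,0],
    [0,0,0],
    [0,0,0],
  ],
  turn=[3,3,3,3,0],
)

```text
t: 17.0
tcp_pos: [494.4, -115.8, 187.1]
eef_rot: [[-0.338, -0.941, -0.0], [-0.941, 0.338, 0.0], [-0.0, 0.0, -1.0]]
ft_force: [1.0, -0.4, -2.5]
gripper_width: 9.0
gripper_force: 50.4
```

```bash
python3 -c "
from h import *
S=readout.sense();print(S['qpos'][5],S['ft_force'],S['moment'])"
```

```text
-0.5019350702687709 [ 0.98243422 -0.44174037 -2.46884074] [-0.3572768  -0.74999084 -0.03093623]
```

Request:
jog_arm(
  offset=[
    [0,0,-0.0005],
    [0,0,-0.0005],
    [0,0,0],
    [0,0,0],
  ],
  turn=[0,0,0,0],
)

```text
t: 17.33
tcp_pos: [494.5, -115.9, 186.4]
eef_rot: [[-0.338, -0.941, -0.0], [-0.941, 0.338, 0.0], [0.0, 0.0, -1.0]]
ft_force: [1.7, -0.9, -3.5]
gripper_width: 9.0
gripper_force: 50.4
```

Request:
jog_arm(
  offset=[
    [0,0,-0.0005],
    [0,0,-0.0005],
    [0,0,0],
    [0,0,0],
  ],
  turn=[0,0,0,0],
)

```text
t: 17.67
tcp_pos: [494.5, -115.9, 185.6]
eef_rot: [[-0.337, -0.941, -0.0], [-0.941, 0.337, 0.0], [0.0, 0.0, -1.0]]
ft_force: [2.1, -0.2, -1.5]
gripper_width: 9.1
gripper_force: 50.6
```

Request:
jog_arm(
  offset=[
    [0,0,-0.0005],
    [0,0,-0.0005],
    [0,0,0],
    [0,0,0],
  ],
  turn=[0,0,0,0],
)

```text
t: 18.0
tcp_pos: [494.6, -115.9, 184.6]
eef_rot: [[-0.337, -0.942, -0.0], [-0.942, 0.337, 0.0], [-0.0, 0.0, -1.0]]
ft_force: [1.1, -0.5, -1.8]
gripper_width: 8.7
gripper_force: 50.5
```

Request:
jog_arm(
  offset=[
    [0,0,-0.0005],
    [0,0,-0.0005],
    [0,0,-0.0005],
    [0,0,-0.0005],
    [0,0,0],
    [0,0,0],
  ],
  turn=[0,0,0,0,0,0],
)

```text
t: 18.5
tcp_pos: [494.5, -115.9, 182.5]
eef_rot: [[-0.337, -0.942, -0.0], [-0.942, 0.337, 0.0], [-0.0, 0.0, -1.0]]
ft_force: [1.5, -0.5, -2.1]
gripper_width: 9.0
gripper_force: 50.4
```

Request:
jog_arm(
  offset=[
    [0,0,-0.0005],
    [0,0,-0.0005],
    [0,0,0],
    [0,0,0],
  ],
  turn=[0,0,0,0],
)

```text
t: 18.83
tcp_pos: [494.6, -115.9, 181.6]
eef_rot: [[-0.337, -0.942, -0.0], [-0.942, 0.337, -0.0], [0.0, 0.0, -1.0]]
ft_force: [1.3, -0.3, -0.7]
gripper_width: 9.0
gripper_force: 50.4
```

Request:
jog_arm(
  offset=[
    [0,0,-0.0005],
    [0,0,0],
    [0,0,0],
  ],
  turn=[0,0,0],
)

```text
t: 19.08
tcp_pos: [494.6, -115.9, 181.3]
eef_rot: [[-0.337, -0.942, 0.0], [-0.942, 0.337, -0.0], [-0.0, -0.0, -1.0]]
ft_force: [0.5, -0.4, 0.6]
gripper_width: 8.9
gripper_force: 50.8
```

Request:
jog_arm(
  offset=[
    [0,0,-0.0005],
    [0,0,0],
    [0,0,0],
  ],
  turn=[0,0,0],
)

```text
t: 19.33
tcp_pos: [494.6, -115.9, 181.2]
eef_rot: [[-0.337, -0.942, 0.0], [-0.942, 0.337, -0.0], [-0.0, -0.0, -1.0]]
ft_force: [-0.7, 1.1, 5.9]
gripper_width: 9.2
gripper_force: 51.6
```

Request:
jog_arm(
  offset=[
    [0,0,-0.0004],
    [0,0,0],
    [0,0,0],
  ],
  turn=[0,0,0],
)

```text
t: 19.58
tcp_pos: [494.6, -115.9, 181.2]
eef_rot: [[-0.337, -0.942, 0.001], [-0.942, 0.337, -0.0], [-0.0, -0.001, -1.0]]
ft_force: [-2.5, 0.9, 9.2]
gripper_width: 9.3
gripper_force: 52.1
```

It is seated: firm contact exactly 8 mm below the drive-face contact. I'll ease off, release and back away.

Request:
jog_arm(
  offset=[
    [0,0,0.0008],
    [0,0,0],
    [0,0,0],
    [0,0,0],
    [0,0,0],
    [0,0,0],
  ],
  turn=[0,0,0,0,0,0],
  fingers=0.4,
)

```text
t: 20.08
tcp_pos: [494.4, -115.9, 180.8]
eef_rot: [[-0.337, -0.941, -0.0], [-0.941, 0.337, -0.0], [0.0, 0.0, -1.0]]
ft_force: [-0.0, 1.1, 0.3]
gripper_width: 34.1
gripper_force: 0.0
```

Request:
jog_arm(
  offset=[
    [0,0,0.005],
    [0,0,0.01],
    [0,0,0.015],
    [0,0,0.02],
    [0,0,0.025],
    [0,0,0.025],
    [0,0,0.02],
    [0,0,0.01],
    [0,0,0],
    [0,0,0],
  ],
  turn=[0,0,0,0,0,0,0,0,0,0],
)

```text
t: 20.92
tcp_pos: [494.4, -115.8, 311.1]
eef_rot: [[-0.337, -0.941, 0.001], [-0.941, 0.337, 0.001], [-0.001, -0.001, -1.0]]
ft_force: [-0.2, -0.0, -0.7]
gripper_width: 34.4
gripper_force: 0.0
```

Run:
```python
from h import *
S=readout.sense(); print(S['t'],S['tcp_pos'],S['ft_force'],S['gripper_width'])
s=grab('side')
im=s[0]; u,v=proj(s,[495,-115.5,165]).astype(int); print(u,v)
g=im[v-25:v+25,u-20:u+20].max(2)
k,l,st,ce=cv2.connectedComponentsWithStats((g<60).astype('uint8'))
for i in range(1,k):
  if st[i,4]>8: print(st[i],ce[i]+[u-20,v-25])
for z in (154,184): print(z,proj(s,[495,-115.5,z]))
w=grab('wrist'); save(w[0],'w4.png')
gw=w[0]; u,v=proj(w,[495,-115.5,165],True); print('wrist',u,v, gw.shape)
```

```text
20.9167 [ 494.43770194 -115.77919239  311.14171174] [-0.20768394 -0.01880917 -0.6932943 ] 34.41119683471837
259 176
[17 18  9 16 81] [259.72839506 176.2345679 ]
[26 32  7  9 44] [268.         187.36363636]
154 [259.70850752 179.76438091]
184 [259.43935618 171.63885243]
wrist 276.0076799401071 201.88153872388142 (420, 560, 3)
```

The wing in the side view is centred at (259.7,176.2), against a prediction of (259.6,175.7) for a seated spindle. The gripper is clear of it.

```bash
python3 -c "
from h import *
print(order.finish_job())"
```

```text
the job is handed in; nothing more can be done
None
```

The longer spindle is seated through the bearing and hub: its collar came to rest on the arm 8 mm below where the tongue first met the drive. It is released and the job is handed in at about 21 s; no verdict came back.

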